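# Check a weight on a spring hook scale

### The arm

A 6-joint arm with a two-finger parallel gripper is mounted at the origin on a cart in front of the work surface, level with it; the furniture and walls round the work are solid. World frame = base frame: x ahead of the robot, y to its left, z up, the work surface at z = 0. Lengths are in m, angles in rad, forces in N, time in s.
With the tool pointing down it reaches from about 0.3 to 0.775 m from the base axis. Payload 14.6 kg.
Tool frame: the origin (TCP) lies midway between the tips of the shut fingers; the grasp point (between the pads) lies 19 mm behind it; z points along the fingers, y is the line along which they close (so a half turn about z gives the same grasp; the last joint's range is limited). The gripper opens to 94 mm and grips with 3 to 60 N. Pads are 16 mm wide; open, the fingers measure 119 mm over their backs; the gripper's body (75 mm by 177 mm) begins 78 mm behind the grasp point.
Start: joints at [-0.067, 0.3, 1.521, -0, 1.321, -0.067], TCP at [0.55, -0, 0.205] pointing down, gripper open.
Joint ranges: [-3.03, 3.03], [-0.79, 2.21], [0.23, 2.52], [-1.04, 4.18], [0, 3.07], [-2.55, 2.55]. Speed limits (rad/s): [2.22, 2.22, 2.57, 3.14, 3.14, 3.14].

### API

Orientations are given as a unit quaternion [w, x, y, z].
In Python, from bench import bot gives the robot as it stands. The module is installed in compiled form; this text tells all that it offers.
- The arm moves only by the tool send_rows, never from a script. Its argument "motion" is a list of rows, each an object with "offset": the shift along the tool's x, y, z in m, a list of three; "roll": the turn about the tool's z in rad. In form: [{"offset": [x, y, z], "roll": roll}, ...]. A call has 1 to 5 rows; each row is the pose to reach, as a shift and turn from the pose commanded when the call began, along the tool's axes at that moment; what a row does not reach only later rows make up. A row lasts 1/8 s, in which the tool goes at most 62.5 mm and 10.7 degrees, less where a joint would pass 70% of its speed; a pose out of reach is approached as far as the arm can. A call with a gripper value outside its range is refused whole. "hand" is the closure in counts, from 0 (fully open) to 255 (shut), set as the call begins (left out, the last holds). The fingers move at their own pace and stop on an object; the grip force is fixed at half the most. Time passes only in rows, so rows that repeat a pose let the fingers close. It gives the time, the measured TCP pose, the force, the opening and the grip force at its end, in the units of the state.
- bot.get_state(): the state, without advancing time (a new reading comes with each control period).
- bot.camera(name): name is "scene" or "side" or "wrist"; returns a dict with "img" (400x640x3 uint8, red, green, blue), "vfov" (degrees; the focal length in pixels is half the picture's height over the tangent of half this angle, whatever the lens; pixels are square), "cx", "cy" (the principal point, pixels), "k1" (the pictures are not rectified: a ray, as slopes to the right and down, at radius r is drawn at 1 + k1 r^2 times it, then the intrinsics apply), "cam_to_world" (4x4, takes a point from camera to world coordinates). Camera axes: x right, y down, z forward; pixel columns grow to the right and rows downward; lengths in m; the calibration is good to about 2 mm. A picture is of the moment at which its call begins. There is no depth.
- bot.finish_job(): hands the job in; it is judged then, once.
The state is a dict: "time_s": time; "qpos": joint angles; "qd": joint speeds; "joint_torque": joint torques, N m; "eef_pos": TCP position; "eef_rot": TCP orientation; "force": force on the tool from outside, world axes, zero at the start; "torque": the same for the moment, N m; "gripper_width": finger opening in m; "grasp_force": force on a finger pad.
Only numpy, scipy, OpenCV 4.12 (cv2) and the standard library are available. Lean on these libraries where they do the work, as an engineer would, in place of code of your own. Each camera call takes 0.05 s, during which the arm holds its last target. There are 200 camera calls.

### The job

Hang the brass weight by its bail on the hook of the spring scale, lowering slowly, and let go only when the spring carries it so that the hook neither drops, jumps nor bounces, and leave it hanging untouched until it is quite still. Then lift it off just as slowly, and stand it upright and let go, gently and without dropping it, in the middle of the round black mat. Don't press the hook down to its stop, and leave the bottle, the beaker and the timer where they are.

Things in the scene. Friction and masses are not known exactly. Their poses are not given: they have to be found in the camera images.
- weight_grip (a point): Centre of the blue grip on top of the loose hanging weight (grip 16 mm along x, 18 mm along y, 42 mm high), 116 mm above the weight's underside; the weight is 137 mm tall and stands upright. x points through the window under the bail, y along the bail's bar, z up. Either side may face the hook. Mass unknown, 0.2 to 0.6 kg
- weight_bail (a point): On the weight, axes alike: underside of the middle of the bail's bar, 27 mm below weight_grip; it rests in the hook. The bail is 8 mm steel rod: two uprights, centres 20 mm to +y and -y, and a bar along y that rises 11 mm to a peak in the middle. The window under it is 32 mm wide (y) and in the middle 53 mm high, from the brass disc up to this point
- weight_foot (a point): On the weight, axes alike: the centre of its underside, 116 mm below weight_grip. The foot is a brass disc 54 mm in diameter and 36 mm high
- hook_seat (a point): Top of the 8 mm hook rod in its valley, where the bail rests; 162 mm above the bench when unloaded, 100 mm in front of the column. x points to the column (the hook's tip to -x), z up. From 6 to 22 mm behind the seat the rod slopes up by 14 mm, then runs level to the column; from 6 to 22 mm in front it slopes up by 16 mm to its round tip. The slopes guide the bar in
- scale: The spring scale, fixed: white column 50 x 60 mm, 195 mm tall, on a grey foot plate 120 mm wide and 12 mm thick that reaches 80 mm forward and back of the column's axis; the hook stands out of the front. Origin under the column's centre on the bench, x to the back, z up
- hook (a joint): How far the hook is pulled down, m: 0 unloaded (upper stop), 0.075 at the lower stop. A spring of 100 N/m with 0.4 N preload and light damping pushes it up: a load of F newtons pulls it down by (F - 0.4)/100 m, 16 to 55 mm for this weight
- mat_top (a point): Centre of the top face of the round black rubber mat, fixed on the bench, 100 mm in diameter, 6 mm thick. z up
- bottle_stock: Bystander: bottle with an orange cap, loose, 60 mm in diameter, 123 mm tall; origin at the centre of its underside
- beaker_a: Bystander: glass beaker, loose, 49 mm in diameter, 60 mm tall; origin at the centre of its underside
- timer_b: Bystander: blue timer, loose, 62 x 62 x 18 mm; origin at the centre of its underside
There are look-alikes about, which are no part of the job. Leave any red look-alike of the part that bears weight_grip alone.

How it is judged:
By the outcome, as a careful person would: the job done as asked, in the order asked, and still so for the second after the job is handed in, with the robot touching nothing.
It also fails if it takes over 70 s, if anything falls off the work surface, if the arm or the gripper's body presses on something with over 40 N, if the wrist force passes 120 N, or if a joint passes its speed limit or range.

## Working session

There is one attempt and no reset: what is moved stays moved. The work goes in short steps, Python scripts to look and compute and a tool call to move; the robot and the scene stay as the last step left them, time stands still between calls to the robot, and variables do not carry over. Pictures are saved under pics/ and viewed, at most 12 in all, crops included, and the job is handed in when it is done.

Besides the shell and the picture viewer there is one more tool, called after "Request:" by a JSON object that holds its "op" and its "data". send_rows: Moves the arm, as the interface text tells. Its arguments: {"type":"object","properties":{"motion":{"type":"array"},"hand":{"type":"number"}},"required":["motion"]}

```bash
mkdir -p pics; cat > h.py <<'E'
from bench import bot
import numpy as np, cv2
def cam(n):
    c=bot.camera(n); c['T']=np.array(c['cam_to_world']); c['f']=200/np.tan(np.radians(c['vfov'])/2); return c
def ray(c,u,v):
    d=np.array([u-c['cx'],v-c['cy']])/c['f']; s=d.copy()
    for _ in range(20): s=d/(1+c['k1']*(s@s))
    return c['T'][:3,3], c['T'][:3,:3]@np.array([s[0],s[1],1])
def onz(c,u,v,z):
    o,d=ray(c,u,v); return o+d*(z-o[2])/d[2]
def proj(c,p):
    q=np.linalg.inv(c['T'])@np.append(p,1); s=q[:2]/q[2]; s=s*(1+c['k1']*(s@s)); return s*c['f']+[c['cx'],c['cy']]
def tri(rs):
    A=0;b=0
    for o,d in rs:
        d=d/np.linalg.norm(d);M=np.eye(3)-np.outer(d,d);A=A+M;b=b+M@o
    return np.linalg.solve(A,b)
def save(c,n,crop=None,k=1):
    i=c['img'][:,:,::-1]
    if crop: i=i[crop[1]:crop[3],crop[0]:crop[2]]
    cv2.imwrite('pics/'+n,cv2.resize(i,None,fx=k,fy=k,interpolation=cv2.INTER_CUBIC))
E
python3 - <<'E'
from h import *
import pickle
D={}
for n in ['scene','side','wrist']:
    c=cam(n);D[n]=c;save(c,n+'0.png',None,1.25);print(n,c['f'],c['k1'],c['T'].round(3).tolist())
pickle.dump(D,open('c0.pkl','wb'))
s=bot.get_state();print(s)
E
```

```text
scene 441.950669242535 -0.05574310723938205 [[-0.869, -0.282, 0.406, 0.105], [-0.494, 0.465, -0.735, 0.906], [0.018, -0.839, -0.543, 0.671], [0.0, 0.0, 0.0, 1.0]]
side 427.9540809509448 -0.07765472141808119 [[0.993, -0.039, 0.111, 0.408], [-0.115, -0.5, 0.858, -0.572], [0.022, -0.865, -0.501, 0.549], [0.0, 0.0, 0.0, 1.0]]
wrist 317.3753677937709 0.003734460733286863 [[1.0, 0.0, -0.001, 0.55], [0.0, -0.959, -0.282, 0.083], [-0.001, 0.282, -0.959, 0.384], [0.0, 0.0, 0.0, 1.0]]
{'time_s': 0.15, 'qpos': array([-6.66220856e-02,  3.00331885e-01,  1.52145136e+00,  1.40141776e-05,
        1.32066648e+00, -6.66034303e-02]), 'qd': array([-1.45954316e-03, -3.05659616e-03, -2.22327870e-03,  1.13609013e-03,
       -3.72952732e-05,  8.09664989e-04]), 'joint_torque': array([-2.50185103e-04, -5.31960297e+01, -3.52822959e+01,  7.07691838e-02,
        2.35654798e-02, -3.66386917e-05]), 'eef_pos': array([5.49802931e-01, 1.75095500e-06, 2.05017565e-01]), 'eef_rot': array([-3.26987691e-04,  7.07114540e-01,  7.07098892e-01, -2.77068778e-04]), 'force': array([-0.27547777,  0.96480565,  0.71589787]), 'torque': array([-0.03447043,  0.07579975, -0.05318144]), 'grasp_force': 0.0, 'gripper_width': 0.09405614907753314}
```

View pics/scene0.png

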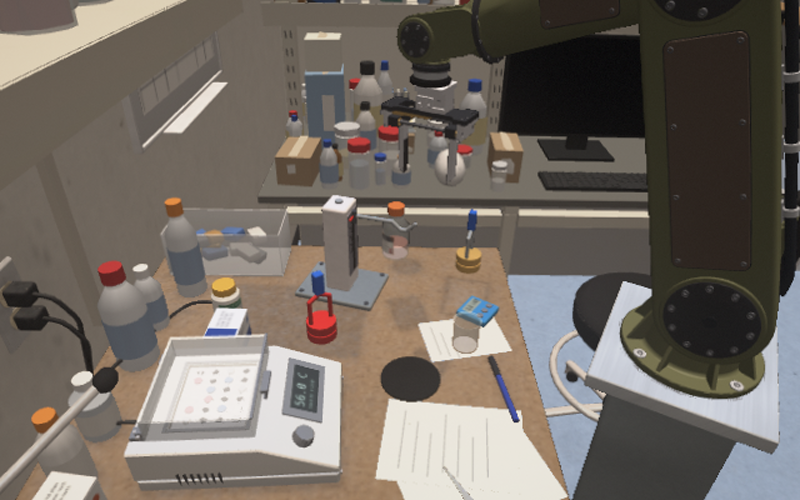

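View pics/side0.png

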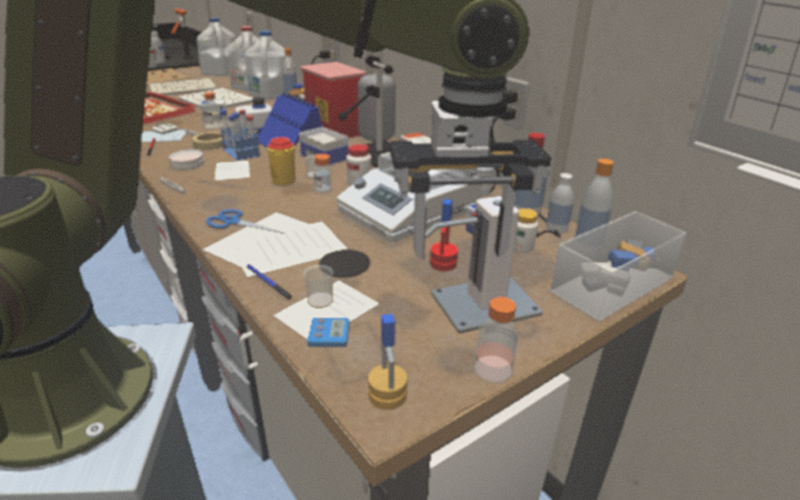

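Scene (800-wide view): the brass weight is at (468,262) with its grip at (471,220), the column is at (340,245), the hook runs to ~(410,225), and the mat is at (410,379). The red look-alike is at (320,325). Side: the weight is at (388,385) with its grip at (388,330), the column is at (490,250), and the mat is at (345,263). Next I'll magnify the key parts.

```bash
python3 - <<'E'
from h import *
import pickle
D=pickle.load(open('c0.pkl','rb'))
def cr(n,x,y,w=100,h=75):
    i=D[n]['img'][y:y+h,x:x+w,::-1]; return cv2.resize(i,(400,300),interpolation=cv2.INTER_CUBIC)
m=np.vstack([np.hstack([cr('scene',245,150),cr('scene',325,150)]),np.hstack([cr('side',260,245),cr('side',325,150,120,90)])])
cv2.imwrite('pics/m.png',m)
E
```

```text
(no output)
```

View pics/m.png

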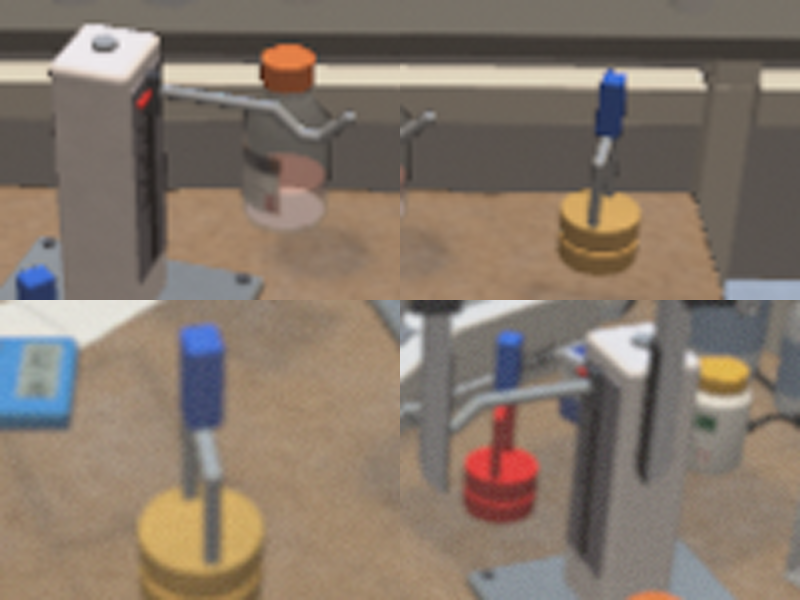

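View pics/wrist0.png

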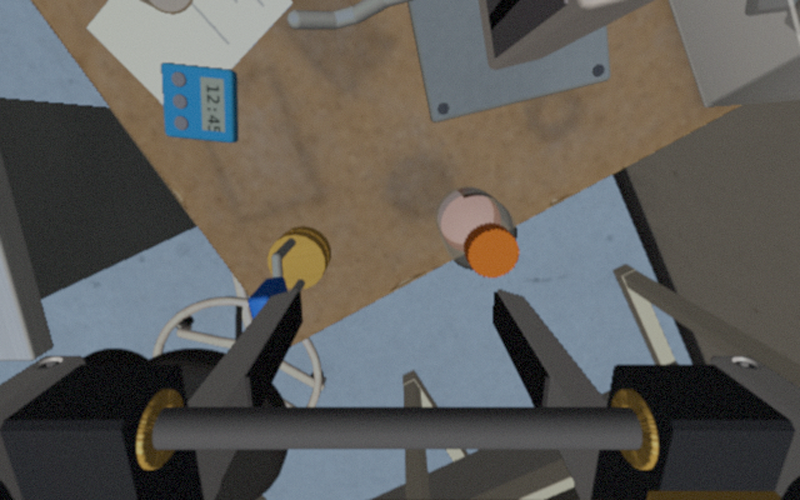

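The mosaic shows, in original pixels:
- **Scene:** valley (323,184), knee (315,177), tip (332,179), grip centre (378,176), disc top (375,203).
- **Side:** grip (310.5,264), disc top (310,303), knee (352,178.5).

The wrist view shows the weight at lower left, the hook at the top and the bottle at (470,230) in the 800-wide view.

```bash
python3 - <<'E'
from h import *
import pickle
D=pickle.load(open('c0.pkl','rb'));S,I,W=D['scene'],D['side'],D['wrist']
def P(n,*a): print(n,np.round(a,4).tolist())
P('grip',tri([ray(S,377.75,176.25),ray(I,310.5,263.75)]))
P('disc',tri([ray(S,375,203),ray(I,310.25,303)]),onz(W,298/1.25,258/1.25,.036),onz(S,375,203,.036),onz(I,310.25,303,.036))
P('upright bases wrist z.036',onz(W,289/1.25,243/1.25,.04),onz(W,299/1.25,287/1.25,.04))
P('upright bases side',onz(I,260+212/4,245+(558-300)/4,.036),onz(I,260+190/4,245+(497-300)/4,.036))
P('upright scene',onz(S,325+195/4,150+222/4,.036))
P('seat scene',onz(S,323,183.75,.158),'tip',onz(S,332.5,179.3,.174),'knee',onz(S,315,176.75,.172),'col',onz(S,286.25,173,.172))
P('side knee',onz(I,352,178.5,.172),'valley',onz(I,341.5,188.4,.158),'col',onz(I,382,174,.172))
P('wrist tip',onz(W,233.6,14.4,.174),'valley',onz(W,276,13.6,.158))
P('mat',onz(S,410/1.25,379/1.25,.006),onz(I,345/1.25,263/1.25,.006))
# mat by threshold
for n,c,(u,v) in [('S',S,(328,303)),('I',I,(276,210))]:
    g=cv2.cvtColor(c['img'],cv2.COLOR_RGB2GRAY); m=(g<60).astype(np.uint8)
    k,l,st,ce=cv2.connectedComponentsWithStats(m); j=l[v,u]
    ys,xs=np.where(l==j); cn,_=cv2.findContours((l==j).astype(np.uint8),0,1)
    pts=np.array([onz(c,x,y,.006)[:2] for x,y in max(cn,key=len)[:,0]]); (a,r)=cv2.minEnclosingCircle(pts.astype(np.float32))
    P('mat'+n,*a,r,len(xs))
P('foot corners wrist',onz(W,439/1.25,120/1.25,.012),onz(W,608/1.25,78/1.25,.012))
P('bottle side',onz(I,494/1.25,372/1.25,0),'cap wrist',onz(W,491/1.25,251/1.25,.123),'cap S',onz(S,396/1.25,207/1.25,.123))
P('timer wrist',onz(W,200/1.25,103/1.25,.018),'beaker',onz(S,465/1.25,345/1.25,0))
E
```

```text
grip [[0.456, -0.0318, 0.1151]]
disc [[0.4562, -0.0337, 0.0317], [0.4583, -0.028, 0.036], [0.4537, -0.0274, 0.036], [0.456, -0.0381, 0.036]]
upright bases wrist z.036 [[0.4522, -0.0126, 0.04], [0.4583, -0.0551, 0.04]]
upright bases side [[0.4592, -0.0538, 0.036], [0.4531, -0.0163, 0.036]]
upright scene [[0.4516, -0.0145, 0.036]]Traceback (most recent call last):
  File "<stdin>", line 10, in <module>
  File "<stdin>", line 4, in P
    return _wrapfunc(a, 'round', decimals=decimals, out=out)
    return _wrapit(obj, method, *args, **kwds)
    conv = _array_converter(obj)
ValueError: setting an array element with a sequence. The requested array has an inhomogeneous shape after 1 dimensions. The detected shape was (7,) + inhomogeneous part.
```

```bash
python3 - <<'E'
from h import *
import pickle
D=pickle.load(open('c0.pkl','rb'));S,I,W=D['scene'],D['side'],D['wrist']
def P(n,*a): print(n,[x if isinstance(x,str) else np.round(x,4).tolist() for x in a])
P('seat scene',onz(S,323,183.75,.158),'tip',onz(S,332.5,179.3,.174),'knee',onz(S,315,176.75,.172),'col',onz(S,286.25,173,.172))
P('side knee',onz(I,352,178.5,.172),'valley',onz(I,341.5,188.4,.158),'col',onz(I,382,174,.172))
P('wrist tip',onz(W,233.6,14.4,.174),'valley',onz(W,276,13.6,.158))
for n,c,(u,v) in [('S',S,(328,303)),('I',I,(276,210))]:
    g=cv2.cvtColor(c['img'],cv2.COLOR_RGB2GRAY); m=(g<60).astype(np.uint8)
    k,l,st,ce=cv2.connectedComponentsWithStats(m); j=l[v,u]
    cn,_=cv2.findContours((l==j).astype(np.uint8),0,1)
    pts=np.array([onz(c,x,y,.006)[:2] for x,y in max(cn,key=len)[:,0]]); (a,r)=cv2.minEnclosingCircle(pts.astype(np.float32))
    P('mat'+n,a,r,st[j][4])
P('foot corners wrist',onz(W,439/1.25,120/1.25,.012),onz(W,608/1.25,78/1.25,.012))
P('bottle side',onz(I,494/1.25,372/1.25,0),'cap wrist',onz(W,491/1.25,251/1.25,.123),'cap S',onz(S,396/1.25,207/1.25,.123))
P('timer wrist',onz(W,200/1.25,103/1.25,.018),'beaker',onz(S,465/1.25,345/1.25,0))
E
```

```text
seat scene [[0.5218, 0.1391, 0.158], 'tip', [0.5001, 0.1345, 0.174], 'knee', [0.5414, 0.142, 0.172], 'col', [0.6071, 0.1615, 0.172]]
side knee [[0.5523, 0.15, 0.172], 'valley', [0.5305, 0.1374, 0.158], 'col', [0.615, 0.165, 0.172]]
wrist tip [[0.5, 0.1349, 0.174], 'valley', [0.5231, 0.1393, 0.158]]
matS [[0.402, 0.3259], 0.0492, 1290]
matI [[5.0577, 5.0488], 7.271, 226408]
foot corners wrist [[0.587, 0.0937, 0.012], [0.7324, 0.1282, 0.012]]
bottle side [[0.617, -0.0016, 0.0], 'cap wrist', [0.6142, 0.0049, 0.123], 'cap S', [0.6101, 0.0133, 0.123]]
timer wrist [[0.3785, 0.1074, 0.018], 'beaker', [0.3578, 0.2004, 0.0]]
```

Request:
{"op": "send_rows", "data": {"motion": [{"offset": [-0.007,-0.02,0],"roll": -0.18},{"offset": [-0.014,-0.04,0],"roll": -0.36},{"offset": [-0.021,-0.06,0],"roll": -0.54},{"offset": [-0.028,-0.08,0],"roll": -0.72},{"offset": [-0.033,-0.094,0],"roll": -0.9}], "hand": 0}}

```text
time_s: 0.78
eef_pos: [0.4552, -0.0332, 0.2054]
eef_rot: [-0.0, 0.326, 0.945, -0.0]
force: [-0.4, 0.2, 0.3]
gripper_width: 0.094
grasp_force: 0.0
```

Request:
{"op": "send_rows", "data": {"motion": [{"offset": [0,0,0],"roll": -0.18},{"offset": [0,0,0],"roll": -0.36},{"offset": [0,0,0],"roll": -0.54},{"offset": [0,0,0],"roll": -0.72},{"offset": [0,0,0],"roll": -0.82}]}}

```text
time_s: 1.4
eef_pos: [0.4559, -0.033, 0.2053]
eef_rot: [-0.0, -0.077, 0.997, 0.0]
force: [-0.3, 0.0, -0.2]
gripper_width: 0.094
grasp_force: 0.0
```

```bash
python3 - <<'E'
from h import *
import pickle
W=cam('wrist');pickle.dump(W,open('w1.pkl','wb'));save(W,'w1.png',None,1.25)
from scipy.spatial.transform import Rotation as R
s=bot.get_state();q=s['eef_rot'];print(s['time_s'],s['eef_pos'],R.from_quat(np.roll(q,-1)).as_matrix().round(3).tolist())
g=W['img'].astype(int);
m=((g[:,:,2]>90)&(g[:,:,2]>g[:,:,0]*2)&(g[:,:,2]>g[:,:,1]*1.6)).astype(np.uint8)
k,l,st,ce=cv2.connectedComponentsWithStats(m)
for j in range(1,k):
    if st[j][4]>100: print(st[j],ce[j])
print('expected', proj(W,[.456,-.033,.137]),proj(W,[.456,-.033,.116]),proj(W,[.456,-.033,.036]),proj(W,[.522,.139,.158]))
E
```

```text
1.45 [ 0.45589166 -0.03299284  0.20531564] [[-0.988, -0.157, -0.0], [-0.157, 0.988, 0.0], [0.0, 0.0, -1.0]]
[596  28  44  30 353] [618.25779037  42.43342776]
[307 200  21  18 349] [317.03151862 208.9512894 ]
expected [316.09344859 210.40878653] [316.18482157 202.8922017 ] [316.43865621 182.00892533] [506.66389504 321.9478343 ]
```

View pics/w1.png

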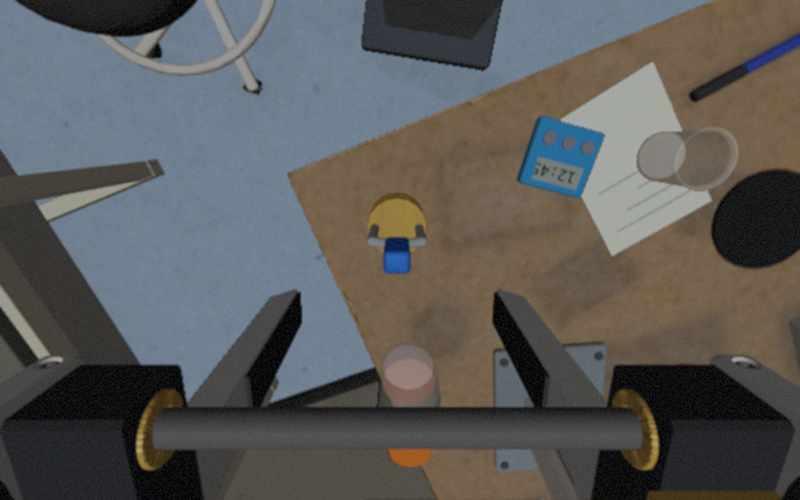

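The wrist view shows the brass weight square between the fingers: grip top at (397,262) in the 800-wide view, within 1 mm of my estimate. The bail is aligned with the gripper, so I'll descend and grip.

Request:
{"op": "send_rows", "data": {"motion": [{"offset": [0,0.001,0.03],"roll": 0},{"offset": [0,0.001,0.06],"roll": 0},{"offset": [0,0.001,0.085],"roll": 0},{"offset": [0,0.001,0.1],"roll": 0},{"offset": [0,0.001,0.106],"roll": 0}]}}

```text
time_s: 2.08
eef_pos: [0.4558, -0.032, 0.099]
eef_rot: [-0.0, -0.074, 0.997, 0.0]
force: [-0.1, 0.9, 0.3]
gripper_width: 0.0942
grasp_force: 0.0
```

Request:
{"op": "send_rows", "data": {"motion": [{"offset": [0,0,0],"roll": 0},{"offset": [0,0,0],"roll": 0},{"offset": [0,0,0],"roll": 0},{"offset": [0,0,0],"roll": 0},{"offset": [0,0,0],"roll": 0}], "hand": 255}}

```text
time_s: 2.7
eef_pos: [0.4559, -0.032, 0.0996]
eef_rot: [0.0, -0.075, 0.997, -0.0]
force: [-0.4, 0.2, 0.6]
gripper_width: 0.0475
grasp_force: 0.0
```

Request:
{"op": "send_rows", "data": {"motion": [{"offset": [0,0,0],"roll": 0},{"offset": [0,0,0],"roll": 0},{"offset": [0,0,0],"roll": 0}]}}

```text
time_s: 3.08
eef_pos: [0.4559, -0.0321, 0.0994]
eef_rot: [0.0, -0.075, 0.997, -0.0]
force: [1.2, -2.7, -2.3]
gripper_width: 0.0177
grasp_force: 30.0
```

Request:
{"op": "send_rows", "data": {"motion": [{"offset": [0,0,-0.01],"roll": 0},{"offset": [0,0,-0.03],"roll": 0},{"offset": [0,0,-0.06],"roll": 0},{"offset": [0,0,-0.09],"roll": 0},{"offset": [0,0,-0.101],"roll": 0}]}}

```text
time_s: 3.7
eef_pos: [0.4562, -0.0321, 0.2021]
eef_rot: [0.001, -0.075, 0.997, -0.0]
force: [-0.8, -0.4, -4.7]
gripper_width: 0.0178
grasp_force: 30.0
```

Request:
{"op": "send_rows", "data": {"motion": [{"offset": [-0.003,0.01,0],"roll": 0},{"offset": [-0.008,0.03,0],"roll": -0.02},{"offset": [-0.014,0.055,0],"roll": -0.04},{"offset": [-0.02,0.08,0],"roll": -0.06},{"offset": [-0.026,0.11,0],"roll": -0.075}]}}

```text
time_s: 4.32
eef_pos: [0.4646, 0.0819, 0.1989]
eef_rot: [-0.001, -0.112, 0.994, 0.0]
force: [0.5, -0.4, -4.0]
gripper_width: 0.0176
grasp_force: 30.0
```

Request:
{"op": "send_rows", "data": {"motion": [{"offset": [-0.004,0.02,0],"roll": 0},{"offset": [-0.005,0.035,0],"roll": 0},{"offset": [-0.005,0.045,0],"roll": 0},{"offset": [-0.005,0.045,0],"roll": 0},{"offset": [-0.005,0.045,0],"roll": 0}]}}

```text
time_s: 4.95
eef_pos: [0.4601, 0.1252, 0.2004]
eef_rot: [-0.0, -0.112, 0.994, -0.0]
force: [0.1, 0.3, -5.4]
gripper_width: 0.0177
grasp_force: 30.0
```

```bash
python3 - <<'E'
from h import *
import pickle
D={n:cam(n) for n in ['wrist','scene','side']}
pickle.dump(D,open('c2.pkl','wb'))
F=[]
from scipy.spatial.transform import Rotation as R
s=bot.get_state();q=s['eef_rot'];print(s['time_s'],s['eef_pos'],s['force'],R.from_quat(np.roll(q,-1)).as_matrix().round(3).tolist())
W=D['wrist']
def cr(c,x,y,w,h,W_,H_): return cv2.resize(c['img'][y:y+h,x:x+w,::-1],(W_,H_),interpolation=cv2.INTER_CUBIC)
u,v=proj(D['scene'],[.49,.135,.16]).astype(int);a,b=proj(D['side'],[.5,.135,.16]).astype(int);print(u,v,a,b)
m=np.vstack([np.hstack([cr(D['scene'],u-50,v-38,100,75,400,300),cr(D['side'],a-50,b-38,100,75,400,300)]),np.hstack([cr(W,200,150,267,200,400,300),cr(W,0,0,640,400,400,300)])])
cv2.imwrite('pics/m2.png',m)
E
```

```text
5.1 [0.46016307 0.1251911  0.20047162] [ 0.15550873 -0.03593985 -5.12553587] [[-0.975, -0.222, 0.0], [-0.222, 0.975, -0.0], [-0.0, -0.0, -1.0]]
336 185 325 188
```

View pics/m2.png

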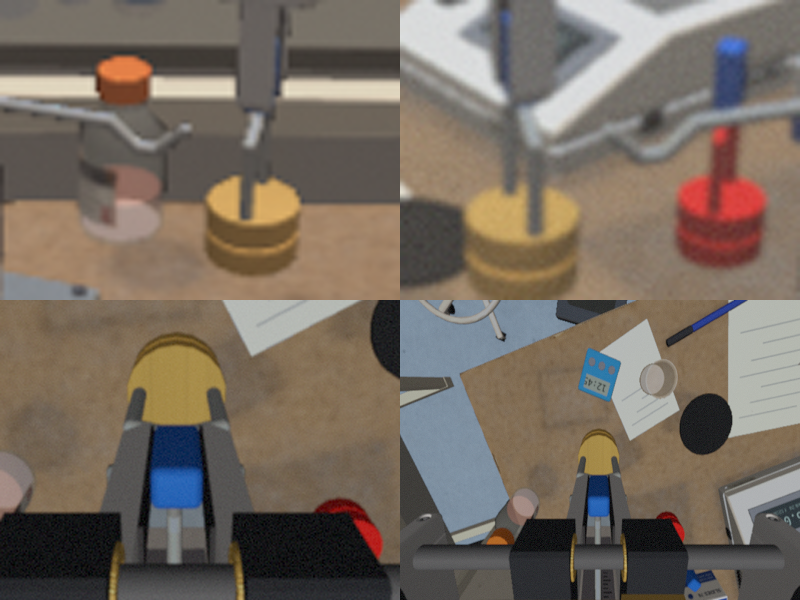

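Scene crop: the weight is in front of the hook, with the valley at (150,146), tip at (186,129) and knee at (115,115). Side crop: tip at (612,137), valley at (642,156) and knee at (682,119). In the wrist crop the rod appears below the grip at (174,515)–(172,560), slightly to the left. I'll refine the hook's pose.

```bash
python3 - <<'E'
from h import *
import pickle
D=pickle.load(open('c2.pkl','rb'));S,I,W=D['scene'],D['side'],D['wrist']
def P(n,*a): print(n,[x if isinstance(x,str) else np.round(x,4).tolist() for x in a])
P('scene seat',onz(S,323.5,183.5,.158),'tip',onz(S,332.5,179.25,.174),'knee',onz(S,314.75,175.75,.172))
P('side seat',onz(I,335.5,189,.158),'tip',onz(I,328,184.25,.174),'knee',onz(I,345.5,179.8,.172))
P('tri seat',tri([ray(S,323.5,183.5),ray(I,335.5,189)]),'tip',tri([ray(S,332.5,179.25),ray(I,328,184.25)]),'knee',tri([ray(S,314.75,175.75),ray(I,345.5,179.8)]))
P('wrist',onz(W,316,293.3,.165),onz(W,314.7,323.3,.165))
g=W['img'].astype(int).sum(2)
for r in range(283,325,6):
    row=g[r,300:335]; print(r,row.tolist())
P('exp tip,seat,knee',proj(W,[.5,.1345,.174]),proj(W,[.5225,.139,.158]),proj(W,[.543,.144,.172]))
# check own bias: grip/disc of held weight
t=np.array([.4602,.1252]);P('own disc top',proj(S,[*t,.137]),proj(I,[*t,.137]),proj(W,[*t,.2406]))
E
```

```text
scene seat [[0.5213, 0.1375, 0.158], 'tip', [0.5002, 0.1343, 0.174], 'knee', [0.5443, 0.1383, 0.172]]
side seat [[0.5187, 0.1359, 0.158], 'tip', [0.5027, 0.1263, 0.174], 'knee', [0.5389, 0.1455, 0.172]]
tri seat [[0.52, 0.1378, 0.1577], 'tip', [0.5028, 0.1302, 0.1716], 'knee', [0.5399, 0.1431, 0.1743]]
wrist [[0.5154, 0.1378, 0.165], [0.5423, 0.1428, 0.165]]
283 [141, 238, 278, 284, 300, 306, 309, 316, 318, 311, 306, 320, 312, 322, 312, 314, 312, 310, 310, 310, 305, 322, 302, 329, 314, 306, 308, 319, 321, 316, 310, 283, 276, 244, 213]
289 [215, 342, 347, 353, 343, 334, 336, 328, 331, 327, 324, 305, 313, 327, 343, 346, 345, 345, 312, 312, 280, 290, 332, 346, 331, 331, 332, 335, 328, 340, 327, 342, 353, 345, 332]
295 [307, 348, 354, 351, 352, 352, 346, 354, 344, 358, 338, 337, 369, 397, 404, 393, 389, 398, 397, 381, 334, 305, 333, 350, 352, 344, 350, 348, 347, 343, 359, 358, 360, 357, 355]
301 [300, 319, 324, 320, 328, 316, 322, 310, 329, 321, 310, 298, 369, 407, 428, 419, 424, 427, 414, 388, 330, 282, 311, 314, 314, 313, 319, 317, 309, 314, 323, 309, 326, 328, 317]
307 [293, 290, 291, 290, 298, 296, 290, 290, 296, 299, 288, 285, 346, 376, 402, 410, 423, 403, 394, 348, 319, 263, 295, 296, 309, 303, 290, 282, 275, 290, 288, 290, 293, 297, 286]
313 [296, 296, 290, 288, 284, 293, 297, 297, 300, 297, 281, 289, 338, 385, 408, 412, 416, 410, 400, 362, 308, 279, 280, 297, 287, 281, 300, 283, 283, 276, 294, 284, 290, 296, 297]
319 [156, 160, 157, 161, 174, 147, 162, 169, 164, 164, 177, 246, 337, 381, 400, 409, 418, 410, 396, 365, 308, 212, 161, 168, 165, 162, 157, 167, 144, 157, 167, 170, 156, 166, 170]
exp tip,seat,knee [[316.2621, 281.4169], [315.6039, 296.1713], [315.9625, 330.2884]]
own disc top [[349.2973, 196.1848], [305.2765, 202.5533], [315.224, 279.8482]]
```

Request:
{"op": "send_rows", "data": {"motion": [{"offset": [-0.012,0,0],"roll": 0},{"offset": [-0.027,-0.0005,0],"roll": 0},{"offset": [-0.042,-0.0005,0],"roll": 0},{"offset": [-0.055,-0.0005,0],"roll": 0},{"offset": [-0.062,-0.0005,0],"roll": 0}]}}

```text
time_s: 5.72
eef_pos: [0.5214, 0.139, 0.2002]
eef_rot: [-0.0, -0.112, 0.994, -0.0]
force: [0.9, -0.4, -5.0]
gripper_width: 0.0175
grasp_force: 30.0
```

Request:
{"op": "send_rows", "data": {"motion": [{"offset": [0,0,0.004],"roll": 0},{"offset": [0,0,0.008],"roll": 0},{"offset": [0,0,0.012],"roll": 0},{"offset": [0,0,0.016],"roll": 0},{"offset": [0,0,0.02],"roll": 0}]}}

```text
time_s: 6.35
eef_pos: [0.5206, 0.1389, 0.1802]
eef_rot: [0.0, -0.112, 0.994, 0.0]
force: [0.6, 0.0, -4.8]
gripper_width: 0.0179
grasp_force: 30.0
```

```bash
python3 - <<'E'
from h import *
F=[]
D={n:cam(n) for n in ['scene','side']}
for i in range(6):
    bot.camera('wrist'); s=bot.get_state();F.append(s['force'])
print(s['time_s'],s['eef_pos'],np.mean(F,0),np.std(F,0))
def cr(c,p):
    x,y=proj(c,p).astype(int); return cv2.resize(c['img'][y-38:y+37,x-50:x+50,::-1],(400,300),interpolation=cv2.INTER_CUBIC)
cv2.imwrite('pics/m3.png',np.hstack([cr(D[n],[.515,.137,.15]) for n in D]))
E
```

```text
6.75 [0.52068754 0.13894571 0.18056304] [ 2.35126026e-01  3.13464691e-03 -4.81730365e+00] [0.3176409  0.44496477 0.32663261]
```

View pics/m3.png

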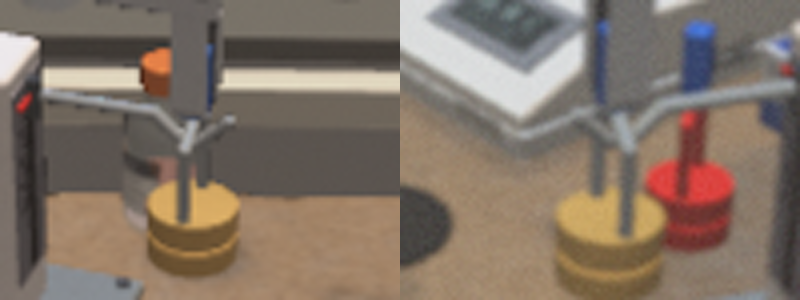

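The bail is threaded over the hook in both views, directly above the valley. Now I'll lower slowly.

Request:
{"op": "send_rows", "data": {"motion": [{"offset": [0,0,0.0012],"roll": 0},{"offset": [0,0,0.0024],"roll": 0},{"offset": [0,0,0.0036],"roll": 0},{"offset": [0,0,0.0048],"roll": 0},{"offset": [0,0,0.006],"roll": 0}]}}

```text
time_s: 7.38
eef_pos: [0.5206, 0.1389, 0.1744]
eef_rot: [-0.0, -0.112, 0.994, 0.0]
force: [-0.3, 0.2, -3.7]
gripper_width: 0.0177
grasp_force: 30.0
```

Request:
{"op": "send_rows", "data": {"motion": [{"offset": [0,0,0.0012],"roll": 0},{"offset": [0,0,0.0024],"roll": 0},{"offset": [0,0,0.0036],"roll": 0},{"offset": [0,0,0.0048],"roll": 0},{"offset": [0,0,0.006],"roll": 0}]}}

```text
time_s: 8.0
eef_pos: [0.5206, 0.1389, 0.1684]
eef_rot: [0.0, -0.112, 0.994, -0.0]
force: [-0.2, 0.2, -4.0]
gripper_width: 0.0177
grasp_force: 30.0
```

Request:
{"op": "send_rows", "data": {"motion": [{"offset": [0,0,0.0012],"roll": 0},{"offset": [0,0,0.0024],"roll": 0},{"offset": [0,0,0.0036],"roll": 0},{"offset": [0,0,0.0048],"roll": 0},{"offset": [0,0,0.006],"roll": 0}]}}

```text
time_s: 8.62
eef_pos: [0.5206, 0.1389, 0.1624]
eef_rot: [0.0, -0.112, 0.994, -0.0]
force: [0.2, 0.1, -3.2]
gripper_width: 0.0179
grasp_force: 30.0
```

Request:
{"op": "send_rows", "data": {"motion": [{"offset": [0,0,0.0012],"roll": 0},{"offset": [0,0,0.0024],"roll": 0},{"offset": [0,0,0.0036],"roll": 0},{"offset": [0,0,0.0048],"roll": 0},{"offset": [0,0,0.006],"roll": 0}]}}

```text
time_s: 9.25
eef_pos: [0.5206, 0.1389, 0.1564]
eef_rot: [0.0, -0.112, 0.994, 0.0]
force: [0.2, -1.4, -1.0]
gripper_width: 0.0177
grasp_force: 30.0
```

```bash
cat > f.py <<'E'
from h import *
import sys
F=[]
for i in range(int(sys.argv[1])):
    bot.camera('wrist'); s=bot.get_state();F.append(np.r_[s['force'],s['torque']])
F=np.array(F);print(s['time_s'],s['eef_pos'].round(5),F.mean(0).round(3),F.std(0).round(2))
E
python3 f.py 10
```

```text
9.75 [0.52062 0.13892 0.15648] [ 7.900e-02  6.100e-02 -2.327e+00  8.500e-02 -5.400e-02 -1.000e-03] [0.45 0.52 0.34 0.02 0.02 0.03]
```

Request:
{"op": "send_rows", "data": {"motion": [{"offset": [0,0,0.0012],"roll": 0},{"offset": [0,0,0.0024],"roll": 0},{"offset": [0,0,0.0036],"roll": 0},{"offset": [0,0,0.0048],"roll": 0},{"offset": [0,0,0.006],"roll": 0}]}}

```text
time_s: 10.38
eef_pos: [0.5207, 0.1389, 0.1504]
eef_rot: [0.0, -0.112, 0.994, -0.0]
force: [0.5, 0.3, -1.8]
gripper_width: 0.0181
grasp_force: 30.0
```

Request:
{"op": "send_rows", "data": {"motion": [{"offset": [0,0,0.0012],"roll": 0},{"offset": [0,0,0.0024],"roll": 0},{"offset": [0,0,0.0036],"roll": 0},{"offset": [0,0,0.0048],"roll": 0},{"offset": [0,0,0.006],"roll": 0}]}}

```text
time_s: 11.0
eef_pos: [0.5206, 0.1389, 0.1444]
eef_rot: [-0.0, -0.112, 0.994, -0.0]
force: [-1.1, 0.7, -0.9]
gripper_width: 0.0178
grasp_force: 30.0
```

```bash
python3 f.py 16
```

```text
11.8 [0.52065 0.13892 0.14448] [ 0.096 -0.32  -1.196  0.046 -0.099 -0.01 ] [0.47 0.51 0.54 0.03 0.03 0.03]
```

Request:
{"op": "send_rows", "data": {"motion": [{"offset": [0,0,0.0012],"roll": 0},{"offset": [0,0,0.0024],"roll": 0},{"offset": [0,0,0.0036],"roll": 0},{"offset": [0,0,0.0048],"roll": 0},{"offset": [0,0,0.006],"roll": 0}]}}

```text
time_s: 12.42
eef_pos: [0.5206, 0.1389, 0.1384]
eef_rot: [0.0, -0.112, 0.994, 0.0]
force: [1.0, -0.1, -0.6]
gripper_width: 0.0177
grasp_force: 30.0
```

Request:
{"op": "send_rows", "data": {"motion": [{"offset": [0,0,0.0012],"roll": 0},{"offset": [0,0,0.0024],"roll": 0},{"offset": [0,0,0.0036],"roll": 0},{"offset": [0,0,0.0048],"roll": 0},{"offset": [0,0,0.006],"roll": 0}]}}

```text
time_s: 13.05
eef_pos: [0.5206, 0.1389, 0.1324]
eef_rot: [0.0, -0.112, 0.994, -0.0]
force: [0.4, -0.1, 0.5]
gripper_width: 0.0173
grasp_force: 30.0
```

```bash
python3 f.py 28; python3 - <<'E'
from h import *
import pickle
D=pickle.load(open('c2.pkl','rb'))
# rod shift: template of level rod + knee from unloaded pictures
for n in ['scene','side']:
    c=cam(n); P=np.array([.575,.152,.172]) if n=='scene' else np.array([.575,.152,.172])
    u,v=proj(c,P).astype(int); best=[]
    a=cv2.cvtColor(D[n]['img'],cv2.COLOR_RGB2GRAY);b=cv2.cvtColor(c['img'],cv2.COLOR_RGB2GRAY)
    for du in (-8,-4,0,4,8):
        x=u+du
        def top(g,v0):
            col=g[v0-14:v0+40,x-1:x+2].mean(1); return col.round().astype(int).tolist()
        if du==0: print(n,u,v,top(a,v),top(b,v))
    print([proj(c,P-[0,0,d]).round(1).tolist() for d in (0,.04,.045,.05)])
    save(c,'d_%s.png'%n)
E
```

```text
14.45 [0.52066 0.13892 0.13246] [ 0.269 -0.147  0.02   0.061 -0.108  0.003] [0.42 0.61 0.45 0.02 0.03 0.03]
scene 300 174 [60, 59, 59, 68, 81, 107, 188, 212, 213, 213, 209, 146, 102, 146, 158, 118, 80, 93, 101, 101, 87, 83, 85, 85, 85, 85, 85, 86, 85, 85, 86, 86, 85, 85, 85, 86, 86, 124, 139, 140, 139, 139, 141, 140, 140, 138, 138, 139, 140, 141, 142, 139, 142, 143] [99, 99, 100, 95, 82, 77, 97, 101, 98, 99, 110, 108, 103, 104, 103, 103, 103, 103, 103, 103, 88, 84, 86, 86, 86, 86, 86, 86, 106, 157, 135, 85, 81, 86, 86, 87, 86, 126, 141, 142, 142, 141, 143, 142, 142, 140, 140, 141, 142, 143, 144, 140, 144, 144]
[[300.2, 174.8], [300.3, 189.7], [300.3, 191.5], [300.3, 193.3]]
side 363 177 [108, 101, 99, 92, 93, 93, 90, 84, 94, 102, 104, 111, 124, 144, 158, 146, 114, 110, 126, 135, 136, 138, 136, 137, 136, 136, 137, 135, 133, 133, 131, 129, 125, 121, 115, 114, 112, 112, 109, 105, 92, 75, 68, 65, 68, 75, 81, 79, 74, 68, 74, 86, 106, 122] [111, 113, 109, 111, 109, 112, 110, 112, 107, 105, 104, 113, 118, 126, 126, 125, 134, 135, 138, 138, 139, 140, 140, 137, 138, 138, 136, 138, 136, 135, 133, 143, 159, 157, 131, 110, 111, 112, 115, 108, 91, 76, 71, 64, 72, 79, 80, 80, 74, 70, 78, 87, 108, 124]
[[363.4, 177.6], [362.0, 195.6], [361.9, 197.8], [361.7, 200.0]]
```

Request:
{"op": "send_rows", "data": {"motion": [{"offset": [0,0,0.0003],"roll": 0},{"offset": [0,0,0.0006],"roll": 0},{"offset": [0,0,0.001],"roll": 0},{"offset": [0,0,0.001],"roll": 0},{"offset": [0,0,0.001],"roll": 0}]}}

```text
time_s: 15.18
eef_pos: [0.5206, 0.1389, 0.1315]
eef_rot: [-0.0, -0.112, 0.994, 0.0]
force: [0.5, -1.0, 0.7]
gripper_width: 0.0177
grasp_force: 30.0
```

Request:
{"op": "send_rows", "data": {"motion": [{"offset": [0,0,0],"roll": 0}], "hand": 130}}

```text
time_s: 15.3
eef_pos: [0.5206, 0.1389, 0.1314]
eef_rot: [-0.0, -0.112, 0.994, 0.0]
force: [-0.0, 0.5, 0.6]
gripper_width: 0.0248
grasp_force: 0.0
```

```bash
cat > rod.py <<'E'
from h import *
def rod(c):
    u,v=363,208; g=cv2.cvtColor(c['img'],cv2.COLOR_RGB2GRAY).astype(float)
    col=g[180:212,u-2:u+3].mean(1); k=np.argmax(col[6:])+6; w=col[k-2:k+3]-col[k-2:k+3].min(); return 180+k-2+(w*np.arange(5)).sum()/w.sum()
E
python3 - <<'E'
from rod import *
D=[]
for i in range(14):
    c=cam('side');D.append(rod(c))
s=bot.get_state();print(s['time_s'],s['force'],s['gripper_width'],np.round(D,2));print(rod({'img':cv2.imread('pics/d_side.png')}))
E
```

```text
16.0 [-0.28021436 -0.27600327  0.5881005 ] 0.045894961331695835 [194.84 194.59 194.53 194.5  194.58 194.72 194.83 194.83 194.86 194.8
 194.7  194.67 194.65 194.68]
195.3022670025189
```

Request:
{"op": "send_rows", "data": {"motion": [{"offset": [0,0,0],"roll": 0},{"offset": [0,0,0],"roll": 0},{"offset": [0,0,0],"roll": 0},{"offset": [0,0,0],"roll": 0},{"offset": [0,0,0],"roll": 0}]}}

```text
time_s: 16.62
eef_pos: [0.5206, 0.1389, 0.1315]
eef_rot: [0.0, -0.112, 0.994, 0.0]
force: [0.3, 0.3, 0.1]
gripper_width: 0.0463
grasp_force: 0.0
```

Request:
{"op": "send_rows", "data": {"motion": [{"offset": [0,0,0],"roll": 0},{"offset": [0,0,0],"roll": 0},{"offset": [0,0,0],"roll": 0},{"offset": [0,0,0],"roll": 0},{"offset": [0,0,0],"roll": 0}]}}

```text
time_s: 17.25
eef_pos: [0.5206, 0.1389, 0.1315]
eef_rot: [0.0, -0.112, 0.994, -0.0]
force: [0.6, -0.2, 0.3]
gripper_width: 0.0458
grasp_force: 0.0
```

Request:
{"op": "send_rows", "data": {"motion": [{"offset": [0,0,0],"roll": 0},{"offset": [0,0,0],"roll": 0},{"offset": [0,0,0],"roll": 0},{"offset": [0,0,0],"roll": 0},{"offset": [0,0,0],"roll": 0}]}}

```text
time_s: 17.88
eef_pos: [0.5206, 0.1389, 0.1314]
eef_rot: [-0.0, -0.112, 0.994, -0.0]
force: [0.1, 0.4, -0.1]
gripper_width: 0.0466
grasp_force: 0.0
```

Request:
{"op": "send_rows", "data": {"motion": [{"offset": [0,0,0],"roll": 0},{"offset": [0,0,0],"roll": 0},{"offset": [0,0,0],"roll": 0},{"offset": [0,0,0],"roll": 0},{"offset": [0,0,0],"roll": 0}]}}

```text
time_s: 18.5
eef_pos: [0.5206, 0.1389, 0.1315]
eef_rot: [0.0, -0.112, 0.994, 0.0]
force: [-0.1, -0.6, -0.2]
gripper_width: 0.0464
grasp_force: 0.0
```

```bash
python3 - <<'E'
from rod import *
D=[];F=[];C=[]
def blue(c):
    g=c['img'].astype(int);m=((g[:,:,2]>90)&(g[:,:,2]>g[:,:,0]*2)&(g[:,:,2]>g[:,:,1]*1.6)).astype(np.uint8)[150:300,290:345]
    k,l,st,ce=cv2.connectedComponentsWithStats(m); j=1+np.argmax(st[1:,4]); return [*(ce[j]+[290,150]),*(st[j]+[290,150,0,0,0])]
for i in range(10):
    c=cam('side');D.append(rod(c));F.append(bot.get_state()['force'])
for i in range(8): W=cam('wrist');C.append(blue(W)); F.append(bot.get_state()['force'])
print(bot.get_state()['time_s'],np.round(D,2),np.mean(F,0));print(np.round(C,1))
S=cam('scene');I=cam('side')
def cr(c,p):
    x,y=proj(c,p).astype(int); return cv2.resize(c['img'][y-38:y+37,x-50:x+50,::-1],(400,300),interpolation=cv2.INTER_CUBIC)
w=cv2.resize(W['img'][:,:,::-1],(480,300))
cv2.imwrite('pics/m4.png',np.vstack([np.hstack([cr(c,[.515,.137,.12]) for c in (S,I)]),np.hstack([w,np.zeros((300,320,3),np.uint8)])]))
E
```

```text
19.4 [194.69 194.7  194.69 194.7  194.71 194.73 194.7  194.68 194.71 194.7 ] [-0.19643864 -0.0009974   0.19119215]
[[ 321.2  274.5  305.   254.    34.    36.   988. ]
 [ 321.3  274.6  305.   257.    34.    33.   985. ]
 [ 321.2  274.2  305.   253.    34.    37.  1001. ]
 [ 321.3  274.6  305.   255.    34.    35.   978. ]
 [ 321.1  274.5  305.   255.    34.    35.   984. ]
 [ 320.9  274.3  305.   251.    34.    39.   997. ]
 [ 321.1  274.3  305.   253.    34.    37.   998. ]
 [ 321.1  274.2  305.   253.    34.    37.  1002. ]]
```

View pics/m4.png

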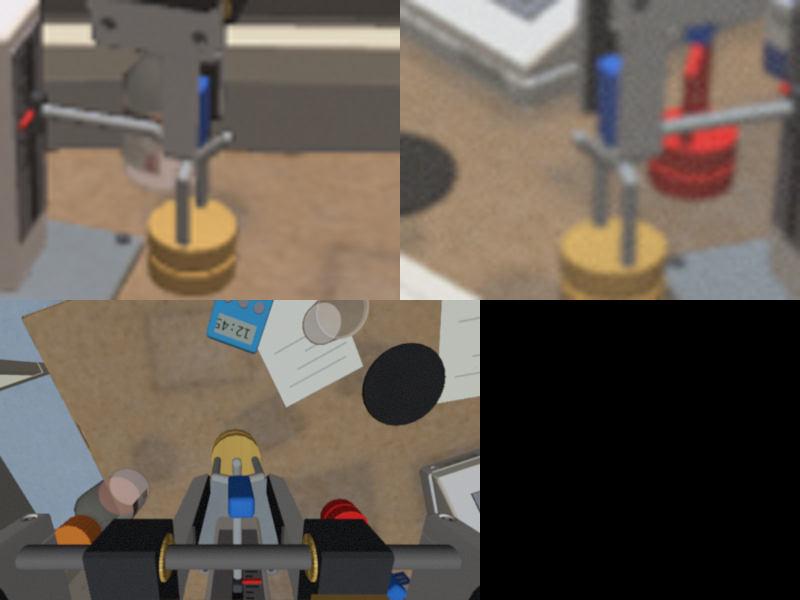

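Scene and side show the weight hanging upright and steady. The hook rod's row holds at 194.70±0.02 px, and the wrist view shows the grip centred between the open fingers. Now I'll regrip and lift slowly.

Request:
{"op": "send_rows", "data": {"motion": [{"offset": [0,0,0],"roll": 0},{"offset": [0,0,0],"roll": 0},{"offset": [0,0,0],"roll": 0},{"offset": [0,0,0],"roll": 0},{"offset": [0,0,0],"roll": 0}]}}

```text
time_s: 20.12
eef_pos: [0.5207, 0.1389, 0.1315]
eef_rot: [0.0, -0.112, 0.994, -0.0]
force: [-0.6, -0.4, -0.6]
gripper_width: 0.0463
grasp_force: 0.0
```

Request:
{"op": "send_rows", "data": {"motion": [{"offset": [0,0,0],"roll": 0},{"offset": [0,0,0],"roll": 0},{"offset": [0,0,0],"roll": 0},{"offset": [0,0,0],"roll": 0},{"offset": [0,0,0],"roll": 0}], "hand": 255}}

```text
time_s: 20.75
eef_pos: [0.5208, 0.1384, 0.1315]
eef_rot: [0.0, -0.112, 0.994, -0.0]
force: [1.3, -6.0, -1.0]
gripper_width: 0.0178
grasp_force: 30.0
```

Request:
{"op": "send_rows", "data": {"motion": [{"offset": [0,0,0],"roll": 0},{"offset": [0,0,-0.0006],"roll": 0},{"offset": [0,0,-0.0014],"roll": 0},{"offset": [0,0,-0.0024],"roll": 0},{"offset": [0,0,-0.0035],"roll": 0}]}}

```text
time_s: 21.38
eef_pos: [0.5208, 0.1384, 0.135]
eef_rot: [0.0, -0.112, 0.994, -0.0]
force: [1.0, -5.6, -0.5]
gripper_width: 0.0173
grasp_force: 30.0
```

Request:
{"op": "send_rows", "data": {"motion": [{"offset": [0,-0.0002,-0.001],"roll": 0},{"offset": [0,-0.0003,-0.0022],"roll": 0},{"offset": [0,-0.0004,-0.0034],"roll": 0},{"offset": [0,-0.0005,-0.0046],"roll": 0},{"offset": [0,-0.0005,-0.0058],"roll": 0}]}}

```text
time_s: 22.0
eef_pos: [0.5207, 0.1384, 0.1408]
eef_rot: [-0.0, -0.112, 0.994, -0.0]
force: [1.7, -4.8, -1.3]
gripper_width: 0.0179
grasp_force: 30.0
```

```bash
python3 f.py 6
```

```text
22.3 [0.52073 0.13839 0.14068] [ 1.659 -5.002 -0.797 -0.886 -0.333  0.009] [0.57 0.2  0.23 0.03 0.04 0.01]
```

Request:
{"op": "send_rows", "data": {"motion": [{"offset": [0,-0.0003,0],"roll": 0},{"offset": [0,-0.0006,0],"roll": 0},{"offset": [0,-0.0008,0],"roll": 0},{"offset": [0,-0.001,0],"roll": 0},{"offset": [0,-0.001,0],"roll": 0}]}}

```text
time_s: 22.92
eef_pos: [0.5208, 0.1377, 0.1407]
eef_rot: [-0.0, -0.112, 0.994, 0.0]
force: [0.1, 2.4, -1.5]
gripper_width: 0.0181
grasp_force: 30.0
```

```bash
python3 f.py 6; python3 - <<'E'
from h import *
S=cam('scene');I=cam('side');W=cam('wrist')
def cr(c,p):
    x,y=proj(c,p).astype(int); return cv2.resize(c['img'][y-38:y+37,x-50:x+50,::-1],(400,300),interpolation=cv2.INTER_CUBIC)
w=cv2.resize(W['img'][:,:,::-1],(480,300))
cv2.imwrite('pics/m5.png',np.vstack([np.hstack([cr(c,[.515,.137,.13]) for c in (S,I)]),np.hstack([w,cv2.resize(W['img'][200:360,240:400,::-1],(320,300))])]))
E
```

```text
23.225 [0.52091 0.13759 0.14075] [-0.194  2.788 -0.623  0.6    0.016 -0.025] [0.84 0.47 0.29 0.07 0.03 0.03]
```

View pics/m5.png

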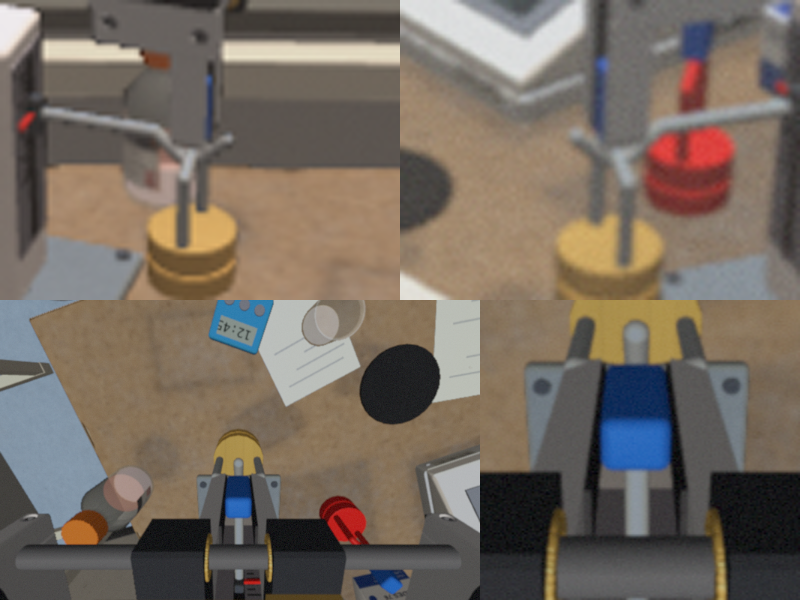

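The view shows the weight upright in the grip, with the hook rod centred in the bail. The side force changed sign, so I'll back off 0.3 mm while lifting slowly.

Request:
{"op": "send_rows", "data": {"motion": [{"offset": [0,0.0002,-0.0008],"roll": 0},{"offset": [0,0.0003,-0.002],"roll": 0},{"offset": [0,0.0003,-0.0032],"roll": 0},{"offset": [0,0.0003,-0.0044],"roll": 0},{"offset": [0,0.0003,-0.006],"roll": 0}]}}

```text
time_s: 24.0
eef_pos: [0.5209, 0.1377, 0.1468]
eef_rot: [-0.0, -0.112, 0.994, -0.0]
force: [-0.4, 0.8, -1.3]
gripper_width: 0.0178
grasp_force: 30.0
```

Request:
{"op": "send_rows", "data": {"motion": [{"offset": [0,0,-0.0012],"roll": 0},{"offset": [0,0,-0.0024],"roll": 0},{"offset": [0,0,-0.0036],"roll": 0},{"offset": [0,0,-0.0048],"roll": 0},{"offset": [0,0,-0.006],"roll": 0}]}}

```text
time_s: 24.62
eef_pos: [0.5209, 0.1377, 0.1528]
eef_rot: [-0.0, -0.112, 0.994, -0.0]
force: [1.1, 0.5, -1.8]
gripper_width: 0.0179
grasp_force: 30.0
```

Request:
{"op": "send_rows", "data": {"motion": [{"offset": [0,0,-0.0012],"roll": 0},{"offset": [0,0,-0.0024],"roll": 0},{"offset": [0,0,-0.0036],"roll": 0},{"offset": [0,0,-0.0048],"roll": 0},{"offset": [0,0,-0.006],"roll": 0}]}}

```text
time_s: 25.25
eef_pos: [0.5209, 0.1377, 0.1588]
eef_rot: [-0.0, -0.112, 0.994, -0.0]
force: [0.1, 0.1, -3.8]
gripper_width: 0.0178
grasp_force: 30.0
```

Request:
{"op": "send_rows", "data": {"motion": [{"offset": [0,0,-0.0012],"roll": 0},{"offset": [0,0,-0.0024],"roll": 0},{"offset": [0,0,-0.0036],"roll": 0},{"offset": [0,0,-0.0048],"roll": 0},{"offset": [0,0,-0.006],"roll": 0}]}}

```text
time_s: 25.88
eef_pos: [0.5209, 0.1377, 0.1648]
eef_rot: [-0.0, -0.112, 0.994, -0.0]
force: [0.3, 0.1, -3.1]
gripper_width: 0.0179
grasp_force: 30.0
```

Request:
{"op": "send_rows", "data": {"motion": [{"offset": [0,0,-0.0012],"roll": 0},{"offset": [0,0,-0.0024],"roll": 0},{"offset": [0,0,-0.0036],"roll": 0},{"offset": [0,0,-0.0048],"roll": 0},{"offset": [0,0,-0.006],"roll": 0}]}}

```text
time_s: 26.5
eef_pos: [0.5209, 0.1378, 0.1708]
eef_rot: [-0.0, -0.112, 0.994, 0.0]
force: [1.0, -0.3, -3.7]
gripper_width: 0.0176
grasp_force: 30.0
```

Request:
{"op": "send_rows", "data": {"motion": [{"offset": [0,0,-0.0012],"roll": 0},{"offset": [0,0,-0.0024],"roll": 0},{"offset": [0,0,-0.0036],"roll": 0},{"offset": [0,0,-0.0048],"roll": 0},{"offset": [0,0,-0.006],"roll": 0}]}}

```text
time_s: 27.12
eef_pos: [0.5209, 0.1377, 0.1768]
eef_rot: [-0.0, -0.112, 0.994, 0.0]
force: [0.2, 0.1, -5.3]
gripper_width: 0.0178
grasp_force: 30.0
```

Request:
{"op": "send_rows", "data": {"motion": [{"offset": [0,0,-0.0012],"roll": 0},{"offset": [0,0,-0.0024],"roll": 0},{"offset": [0,0,-0.0036],"roll": 0},{"offset": [0,0,-0.0048],"roll": 0},{"offset": [0,0,-0.006],"roll": 0}]}}

```text
time_s: 27.75
eef_pos: [0.5209, 0.1377, 0.1828]
eef_rot: [-0.0, -0.112, 0.994, -0.0]
force: [0.1, 0.2, -4.0]
gripper_width: 0.0178
grasp_force: 30.0
```

Request:
{"op": "send_rows", "data": {"motion": [{"offset": [0,0,-0.002],"roll": 0},{"offset": [0,0,-0.006],"roll": 0},{"offset": [0,0,-0.011],"roll": 0},{"offset": [0,0,-0.015],"roll": 0},{"offset": [0,0,-0.017],"roll": 0}]}}

```text
time_s: 28.38
eef_pos: [0.521, 0.1377, 0.2001]
eef_rot: [0.0, -0.112, 0.994, -0.0]
force: [-0.3, -0.2, -4.5]
gripper_width: 0.018
grasp_force: 30.0
```

Request:
{"op": "send_rows", "data": {"motion": [{"offset": [0.008,0,0],"roll": 0},{"offset": [0.022,0,0],"roll": 0},{"offset": [0.037,0,0],"roll": 0},{"offset": [0.053,0,0],"roll": 0},{"offset": [0.065,0,0],"roll": 0}]}}

```text
time_s: 29.0
eef_pos: [0.4566, 0.1231, 0.1997]
eef_rot: [-0.0, -0.112, 0.994, 0.0]
force: [0.1, 0.3, -4.0]
gripper_width: 0.0178
grasp_force: 30.0
```

Request:
{"op": "send_rows", "data": {"motion": [{"offset": [0.006,0.01,0],"roll": 0},{"offset": [0.009,0.03,0],"roll": 0},{"offset": [0.009,0.055,0],"roll": 0},{"offset": [0.009,0.08,0],"roll": 0},{"offset": [0.009,0.11,0],"roll": 0}]}}

```text
time_s: 29.62
eef_pos: [0.4239, 0.2298, 0.1998]
eef_rot: [0.0, -0.112, 0.994, 0.0]
force: [-0.5, -0.7, -4.3]
gripper_width: 0.0178
grasp_force: 30.0
```

Request:
{"op": "send_rows", "data": {"motion": [{"offset": [0,0.03,0],"roll": 0},{"offset": [0,0.06,0],"roll": 0},{"offset": [0,0.083,0],"roll": 0},{"offset": [0,0.095,0],"roll": 0},{"offset": [0,0.1,0],"roll": 0}]}}

```text
time_s: 30.25
eef_pos: [0.4018, 0.3265, 0.1996]
eef_rot: [-0.0, -0.112, 0.994, -0.0]
force: [0.2, -0.7, -4.7]
gripper_width: 0.0181
grasp_force: 30.0
```

```bash
python3 - <<'E'
from h import *
for i in range(4): bot.camera('side')
S=cam('scene');I=cam('side');W=cam('wrist');s=bot.get_state();p=s['eef_pos'];print(s['time_s'],p,s['force'])
def cr(c,q,w=60):
    x,y=proj(c,q).astype(int); x=min(max(x,w),640-w); return cv2.resize(c['img'][y-w*3//4:y+w*3//4,x-w:x+w,::-1],(400,300),interpolation=cv2.INTER_CUBIC)
cv2.imwrite('pics/m6.png',np.vstack([np.hstack([cr(c,[.4,.32,.03]) for c in (S,I)]),np.hstack([cv2.resize(W['img'][:,:,::-1],(480,300)),np.zeros((300,320,3),np.uint8)])]))
# fit mat circle (z=.006) to dark pixels near it, by edge of visible blob
from scipy.optimize import least_squares
for n,c,t in [('S',S,60),('I',I,75),('W',W,60)]:
    g=cv2.cvtColor(c['img'],cv2.COLOR_RGB2GRAY).astype(float)
    m=(g<t); ys,xs=np.where(m); P=np.array([onz(c,x,y,.006)[:2] for x,y in zip(xs,ys)]); k=np.hypot(*(P-[.402,.326]).T)<.065
    if k.sum()>50:
        h=cv2.convexHull(P[k].astype(np.float32))[:,0]
        r=least_squares(lambda a:np.hypot(*(h-a[:2]).T)-.05,[.402,.326],loss='soft_l1',f_scale=.001);print(n,k.sum(),r.x,np.abs(r.fun).mean())
E
```

```text
30.6 [0.40226847 0.32560214 0.19982298] [ 0.90194592 -0.50223388 -5.42806718]
S 1285 [0.40222975 0.32757891] 0.0013785385910022913
I 552 [0.39830485 0.31552456] 0.0028736693471252063
W 3384 [0.40350887 0.32348939] 0.0024620237138084527
```

View pics/m6.png

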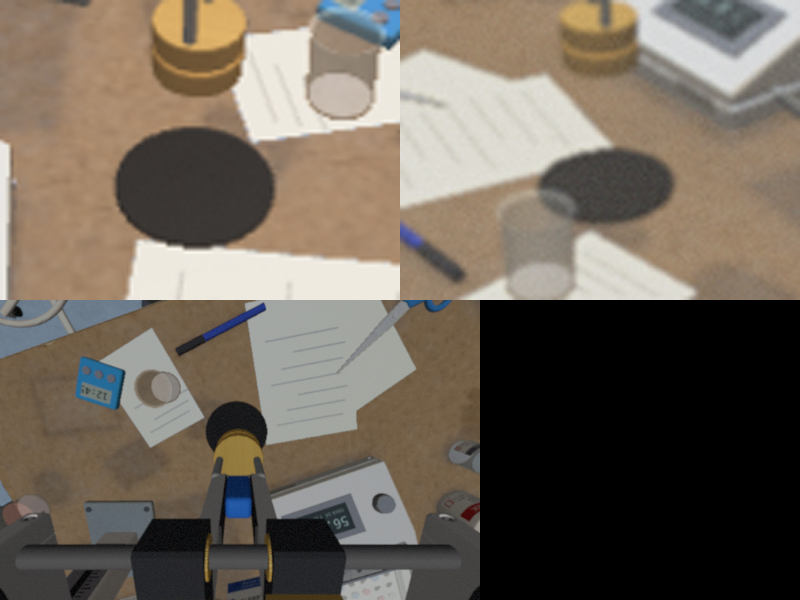

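The crops show the weight over the black mat. The mat's scene-fit centre (0.402,0.326–0.327) matches the TCP, and beaker, paper and timer are clear. Lowering.

Request:
{"op": "send_rows", "data": {"motion": [{"offset": [0,0,0.01],"roll": 0},{"offset": [0,0,0.025],"roll": 0},{"offset": [0,0,0.045],"roll": 0},{"offset": [0,0,0.06],"roll": 0},{"offset": [0,0,0.07],"roll": 0}]}}

```text
time_s: 31.22
eef_pos: [0.4018, 0.3259, 0.1285]
eef_rot: [-0.0, -0.112, 0.994, -0.0]
force: [-0.1, -0.3, -4.5]
gripper_width: 0.0179
grasp_force: 30.0
```

Request:
{"op": "send_rows", "data": {"motion": [{"offset": [0,0,0.004],"roll": 0},{"offset": [0,0,0.008],"roll": 0},{"offset": [0,0,0.011],"roll": 0},{"offset": [0,0,0.014],"roll": 0},{"offset": [0,0,0.016],"roll": 0}]}}

```text
time_s: 31.85
eef_pos: [0.4021, 0.326, 0.1137]
eef_rot: [0.0, -0.112, 0.994, 0.0]
force: [0.2, 1.0, -4.8]
gripper_width: 0.0178
grasp_force: 30.0
```

Request:
{"op": "send_rows", "data": {"motion": [{"offset": [0,0,0.001],"roll": 0},{"offset": [0,0,0.002],"roll": 0},{"offset": [0,0,0.003],"roll": 0},{"offset": [0,0,0.004],"roll": 0},{"offset": [0,0,0.005],"roll": 0}]}}

```text
time_s: 32.48
eef_pos: [0.402, 0.326, 0.1087]
eef_rot: [-0.0, -0.112, 0.994, 0.0]
force: [-0.4, 0.5, -4.4]
gripper_width: 0.0179
grasp_force: 30.0
```

```bash
python3 f.py 4
```

```text
32.675 [0.40208 0.32603 0.10875] [ 0.353  0.075 -4.858  0.099 -0.069  0.011] [0.67 0.22 0.46 0.02 0.04 0.02]
```

Request:
{"op": "send_rows", "data": {"motion": [{"offset": [0,0,0.0005],"roll": 0},{"offset": [0,0,0.001],"roll": 0},{"offset": [0,0,0.0015],"roll": 0},{"offset": [0,0,0.002],"roll": 0}]}}

```text
time_s: 33.17
eef_pos: [0.402, 0.326, 0.1067]
eef_rot: [-0.0, -0.112, 0.994, -0.0]
force: [0.5, 0.1, -4.3]
gripper_width: 0.0179
grasp_force: 30.0
```

Request:
{"op": "send_rows", "data": {"motion": [{"offset": [0,0,0.0003],"roll": 0},{"offset": [0,0,0.0006],"roll": 0}]}}

```text
time_s: 33.42
eef_pos: [0.4021, 0.326, 0.1061]
eef_rot: [-0.0, -0.112, 0.994, 0.0]
force: [0.3, -1.3, -4.1]
gripper_width: 0.0183
grasp_force: 30.0
```

```bash
python3 f.py 3
```

```text
33.575 [0.40205 0.32602 0.10613] [-0.287 -0.127 -4.545  0.081 -0.078 -0.033] [0.82 0.26 0.32 0.04 0.03 0.04]
```

Request:
{"op": "send_rows", "data": {"motion": [{"offset": [0,0,0.0003],"roll": 0},{"offset": [0,0,0.0006],"roll": 0}]}}

```text
time_s: 33.83
eef_pos: [0.402, 0.3261, 0.1055]
eef_rot: [0.0, -0.112, 0.994, 0.0]
force: [1.0, -1.0, -3.9]
gripper_width: 0.018
grasp_force: 30.0
```

```bash
python3 f.py 3
```

```text
33.975 [0.40206 0.32602 0.10554] [-0.162 -0.137 -4.617  0.101 -0.055  0.02 ] [0.13 0.13 0.21 0.02 0.03 0.04]
```

Request:
{"op": "send_rows", "data": {"motion": [{"offset": [0,0,0.0003],"roll": 0},{"offset": [0,0,0.0005],"roll": 0}]}}

```text
time_s: 34.22
eef_pos: [0.4021, 0.326, 0.105]
eef_rot: [-0.0, -0.112, 0.994, 0.0]
force: [0.1, 0.1, -4.5]
gripper_width: 0.0181
grasp_force: 30.0
```

```bash
python3 f.py 2
```

```text
34.325 [0.40206 0.32603 0.10503] [-0.366 -0.08  -4.555  0.099 -0.048  0.032] [0.4  0.91 0.72 0.02 0.02 0.02]
```

Request:
{"op": "send_rows", "data": {"motion": [{"offset": [0,0,0.0003],"roll": 0},{"offset": [0,0,0.0005],"roll": 0}]}}

```text
time_s: 34.58
eef_pos: [0.402, 0.326, 0.1045]
eef_rot: [-0.0, -0.112, 0.994, -0.0]
force: [-0.0, 0.6, -5.3]
gripper_width: 0.0176
grasp_force: 30.0
```

```bash
python3 f.py 2
```

```text
34.675 [0.40206 0.32603 0.10452] [-0.028  0.41  -4.736  0.113 -0.06  -0.04 ] [0.65 0.13 0.13 0.02 0.02 0.02]
```

Request:
{"op": "send_rows", "data": {"motion": [{"offset": [0,0,0.0003],"roll": 0},{"offset": [0,0,0.0005],"roll": 0}]}}

```text
time_s: 34.92
eef_pos: [0.402, 0.326, 0.104]
eef_rot: [-0.0, -0.112, 0.994, -0.0]
force: [0.2, 0.6, -5.1]
gripper_width: 0.0178
grasp_force: 30.0
```

```bash
python3 f.py 2
```

```text
35.025 [0.40206 0.32601 0.10403] [ 0.232 -0.353 -4.602  0.107 -0.016  0.007] [0.75 0.27 0.49 0.01 0.02 0.  ]
```

Request:
{"op": "send_rows", "data": {"motion": [{"offset": [0,0,0.0003],"roll": 0},{"offset": [0,0,0.0005],"roll": 0}]}}

```text
time_s: 35.28
eef_pos: [0.4022, 0.3261, 0.1038]
eef_rot: [0.0, -0.112, 0.994, 0.0]
force: [-1.8, -0.3, 1.7]
gripper_width: 0.0176
grasp_force: 30.0
```

```bash
python3 f.py 2
```

```text
35.375 [0.40212 0.32606 0.10381] [-1.372 -1.282  0.48  -0.141  0.271  0.016] [0.1  0.44 0.35 0.02 0.   0.05]
```

Request:
{"op": "send_rows", "data": {"motion": [{"offset": [0,0,0.0003],"roll": 0},{"offset": [0,0,0.0005],"roll": 0}]}}

```text
time_s: 35.62
eef_pos: [0.4022, 0.3261, 0.1038]
eef_rot: [0.0, -0.112, 0.994, 0.0]
force: [-3.3, -3.3, 9.9]
gripper_width: 0.0181
grasp_force: 30.0
```

```bash
python3 f.py 2
```

```text
35.725 [0.40221 0.32612 0.10381] [-3.092 -2.44   7.945 -0.561  0.729 -0.016] [0.12 0.31 0.13 0.01 0.01 0.01]
```

Contact at TCP z ≈ 0.1038. I'll back off the last 0.5 mm, then let go.

Request:
{"op": "send_rows", "data": {"motion": [{"offset": [0,0,-0.0003],"roll": 0},{"offset": [0,0,-0.0005],"roll": 0},{"offset": [0,0,-0.0005],"roll": 0}]}}

```text
time_s: 36.1
eef_pos: [0.4022, 0.3261, 0.1038]
eef_rot: [0.0, -0.112, 0.994, 0.0]
force: [-2.1, -2.2, 5.7]
gripper_width: 0.0178
grasp_force: 30.0
```

```bash
python3 f.py 2
```

```text
36.2 [0.40218 0.32609 0.1038 ] [-2.036 -1.959  5.806 -0.411  0.482  0.028] [1.05 0.29 0.29 0.01 0.   0.01]
```

Request:
{"op": "send_rows", "data": {"motion": [{"offset": [0,0,0],"roll": 0},{"offset": [0,0,0],"roll": 0},{"offset": [0,0,0],"roll": 0},{"offset": [0,0,0],"roll": 0},{"offset": [0,0,0],"roll": 0}], "hand": 110}}

```text
time_s: 36.83
eef_pos: [0.4021, 0.326, 0.1035]
eef_rot: [-0.0, -0.112, 0.994, 0.0]
force: [-0.5, -0.2, -0.4]
gripper_width: 0.0534
grasp_force: 0.0
```

Request:
{"op": "send_rows", "data": {"motion": [{"offset": [0,0,-0.01],"roll": 0},{"offset": [0,0,-0.03],"roll": 0},{"offset": [0,0,-0.06],"roll": 0},{"offset": [0,0,-0.09],"roll": 0},{"offset": [0,0,-0.1],"roll": 0}]}}

```text
time_s: 37.45
eef_pos: [0.4025, 0.3264, 0.2056]
eef_rot: [0.001, -0.112, 0.994, 0.001]
force: [-0.4, -0.4, -0.6]
gripper_width: 0.0532
grasp_force: 0.0
```

```bash
python3 - <<'E'
from h import *
for i in range(10): bot.camera('side')
S=cam('scene');I=cam('side');W=cam('wrist');s=bot.get_state();print(s['time_s'],s['eef_pos'],s['force'],s['gripper_width'])
def cr(c,q,w=60):
    x,y=proj(c,q).astype(int); x=min(max(x,w),640-w); return cv2.resize(c['img'][y-w*3//4:y+w*3//4,x-w:x+w,::-1],(400,300),interpolation=cv2.INTER_CUBIC)
cv2.imwrite('pics/m7.png',np.vstack([np.hstack([cr(c,[.4,.32,.05]) for c in (S,I)]),np.hstack([cv2.resize(W['img'][:,:,::-1],(400,300)),cv2.resize(S['img'][:,:,::-1],(400,300))])]))
E
```

```text
38.1 [0.40203447 0.32601592 0.20339413] [ 0.64833879 -0.07751672  0.12718243] 0.05328431871953446
```

View pics/m7.png

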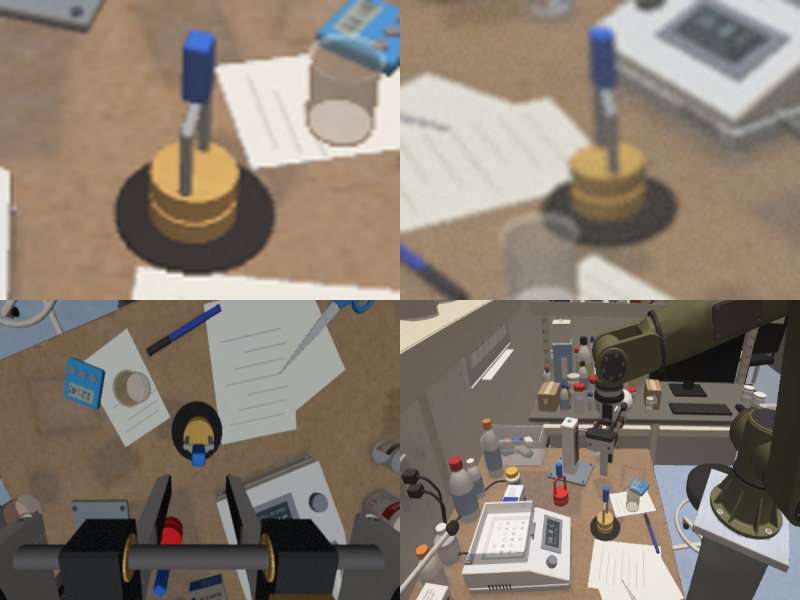

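The weight stands upright in the middle of the mat, released, and the bystanders haven't moved. Handing in.

```bash
python3 -c "
from bench import bot
print(bot.finish_job())"
```

```text
the job is handed in; nothing more can be done
None
```

The brass weight hung still and untouched on the hook, was lifted off slowly, and now stands upright and released in the middle of the mat; the job is handed in, but no verdict came back.

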